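Turn a cover plate over on the filing board with the lifter

ROBOT

A 7-joint arm with a two-finger parallel gripper is mounted at the origin on the work surface. World frame = base frame: x ahead of the robot, y to its left, z up, the work surface at z = 0. Lengths are in mm, angles in rad, forces in N, time in s.
With the tool pointing down it reaches from about 400 to 850 mm from the base axis. Payload 4.5 kg.
Tool frame: the origin (TCP) lies at the very end of the fingers, on their centre line; the grasp point (between the pads) lies 19 mm behind it; z points along the fingers, y is the line along which they close (so a half turn about z gives the same grasp; the last joint's range is limited). The gripper opens to 88 mm and grips with 3 to 60 N. Pads are 18 mm wide; open, the fingers measure 123 mm over their backs; the gripper's body (75 mm by 187 mm) begins 45 mm behind the grasp point.
Start: joints at [1.349, 0.689, -0.195, 1.565, 0.157, 0.902, -0.215], TCP at [158.165, -604.679, 238.743] pointing down, gripper open.
Joint ranges: [-3.01, 3.01], [-0.46, 2.08], [-1.47, 1.51], [0.13, 2.56], [-1, 4.14], [0.04, 2.09], [-2.66, 2.66]. Speed limits (rad/s): [2.57, 2.57, 3.14, 3.14, 3.14, 3.14, 3.14].

INTERFACE

Orientations are given as a unit quaternion [w, x, y, z].
In Python, from bench import env gives the robot as it stands.
- The arm moves only by the tool play_rows, never from a script. Its argument "series" is a list of rows, each a list of 2 entries, a list of its own where there are three numbers: the shift along the tool's x, y, z normalised to -1 to 1, where 1 is 600 mm, then the turn about the tool's z normalised to -1 to 1, where 1 is 60 degrees. In form: [[[x, y, z], turn], ...]. A call has 1 to 20 rows; each row shifts and turns the commanded pose from where the row before left it, along the tool's axes as they then stand; what a row does not reach is not made up. A row lasts 1/10 s, in which the tool goes at most 50 mm and 8.59 degrees, less where a joint would pass 70% of its speed; a pose out of reach is approached as far as the arm can. A call with a number of a shift or a turn outside -1 to 1 is refused whole. A call with a gripper value outside its range is refused whole. "gripper" is the opening in per cent of the stroke, from 0 (shut) to 100 (fully open), set as the call begins (left out, the last holds). The fingers move at their own pace and stop on an object; the grip force is fixed at half the most. Time passes only in rows, so rows that do not move let the fingers close. It gives the time, the measured TCP pose, the force, the opening and the grip force at its end, in the units of the state.
- env.observe(): the state, without advancing time (a new reading comes with each control period).
- env.read_camera(name): name is "side" or "top" or "wrist"; returns a dict with "frame" (400x640x3 uint8, red, green, blue), "camera_matrix" (3x3 intrinsics, pixels), "k1" (the pictures are not rectified: a ray, as slopes to the right and down, at radius r is drawn at 1 + k1 r^2 times it, then the intrinsics apply), "rvec" (rotation vector, rad) and "tvec" (3), from world to camera coordinates, as OpenCV has them. Camera axes: x right, y down, z forward; pixel columns grow to the right and rows downward; lengths in mm; the calibration is good to about 2 mm. A picture is of the moment at which its call begins. There is no depth.
- env.finish_job(): hands the job in; it is judged then, once.
The state is a dict: "t": time; "joint_pos": joint angles; "joint_vel": joint speeds; "joint_efforts": joint torques, N m; "tcp_pos": TCP position; "tcp_rot": TCP orientation; "force": force on the tool from outside, world axes, zero at the start; "torque": the same for the moment, N m; "finger_gap": finger opening in mm; "grip_force": force on a finger pad.
Only numpy, scipy, OpenCV 4.12 (cv2) and the standard library are available. Lean on these libraries where they do the work, as an engineer would, in place of code of your own. Each camera call takes 0.05 s, during which the arm holds its last target. There are 200 camera calls.

TASK

Take the cranked lifter from its rest, slide its blade under an edge of the brass cover plate on the filing board and lever the plate over, so that it lies on its flat outer face with the raised step upward. Then push it with the lifter until it sits flush and square against the stop bar, and lay the lifter back in its rest. The plate's edges are razor sharp, so never touch it with the fingers; feel for the soft rubber with a light touch (a few newtons) so the blade does not mark it, do not ram the plate into the stop bar, and leave everything else where it is.

Things in the scene. Friction and masses are not known exactly. Their poses are not given: they have to be found in the camera images.
- cover_center (a point): Brass cover plate, 0.17 kg: flange 60 (x) x 70 (y) x 3.5 mm; a step 44 x 54 x 2.5 mm centred on one face (6 mm in all), so the flange overhangs it by 8 mm all round. Point: its centre, half-way up. z points to the flat outer face: up at the start, lying on the step, with a 2.5 mm gap between flange and rubber. Its x is within 0.15 rad of the board's x. Turned over, z points down.
- board: Filing board, fixed: plywood 300 (x) x 180 (y) mm with a level, soft, grippy black rubber facing, its top 19 mm above the bench, from x = -146 mm to the stop bar; a blade pressed on it with over 6 N marks it. Origin at the centre of the underside; x towards the bar. The plate starts 70 to 100 mm short of the bar: room to turn it over towards it.
- stop_face (a point): Middle of the stop bar's face at the level of the rubber's top. Aluminium bar fixed to the board's +x end: 170 long (y), 20 thick, standing 12 mm above the rubber. x points into the bar (same axes as the board): a plate sitting flush has a 70 mm edge on this face and its centre at x = -30 mm.
- lifter_grip (a point): Cranked lifter, 0.16 kg: centre of its red, flat-sided handle (100 long in x, 18 wide in y, 24 mm high in z), in the rest at the start, z up. Ahead a rigid flat blade, 26 wide, 1.6 mm thick, from x = 73, z = -44 to its square tip at about x = 125, z = -51 mm (underside). A stiff clamp joint at x = 57, z = 0 sets it: the tip is up to 7 mm higher or lower than that, unmeasured. Grip it hard.
- rest_seat (a point): Blue tool rest fixed to the bench: base 120 x 70 x 8 mm, two saddles 74 mm apart along x, each 8 mm thick, with flared cheeks 22 mm apart at the bottom and 37 at the top (79 mm above the bench). Point: where the centre of the lifter's handle lies when resting there (73 mm above the bench, handle along x, blade towards +x, z up).
- tin: Open tin of copper bands, 220 x 150 x 55 mm, a bystander; origin at the centre of its underside.
- band_a: Loose copper band, ring of 56 mm outer diameter, 10 mm high, a bystander; origin at the centre of its underside.
- band_b: Another such loose copper band, a bystander; origin at the centre of its underside.
- file: Flat file with a wooden handle, about 285 mm long along x (blade towards +x), 24 mm high, a bystander; origin under it, 165 mm from the handle's end.
Not all that is in view belongs to the job. What is shaped like the part that bears lifter_grip but green or turquoise is not meant. Several things look just like the part that bears rest_seat: the one meant starts nearest to the robot's base.

How it is judged (in metres and radians):
On the way, in this order (a step that is already met when the one before it is completed fails the run):
1. the cover plate is levered up on the lifter, past about 30 degrees (angle between cover_center's own z axis and vertical between 0.5 and 1.7 rad and contact force between lifter and cover above 0.05 N), for 0.1 s.
2. the cover plate lies turned over, step side up (angle between cover_center's own z axis and vertical above 3 rad), for 0.2 s.
At the end, for the whole second after the job is handed in: The cover plate lies flat on the rubber with its step upward, its 70 mm edge against the stop bar (gap under 2.5 mm, square within 0.05 rad), and the lifter lies upright in its rest, handle on both saddles with its centre within 15 mm of the seat point; both are at rest (angle between cover_center's own z axis and vertical above 3.05 rad and x of cover_center in the frame of stop_face between -0.0325 and -0.028 m and y of cover_center in the frame of stop_face between -0.065 and 0.065 m and z of cover_center in the frame of stop_face below 0.005 m and angle between the x axis of cover_center and the x axis of stop_face, either way round below 0.05 rad and linear speed of each of cover, lifter below 0.01 m/s and distance between lifter_grip and rest_seat below 0.015 m and angle between the x axis of lifter_grip and the x axis of rest_seat, either way round below 0.12 rad and angle between lifter_grip's own z axis and vertical below 0.12 rad); the robot touches nothing.
It fails at once if the fingers or the arm touch the sharp cover plate (contact force between any of the fingers, the arm and cover above 0.3 N).
It fails at once if the lifter is pressed into the filing board with more than 6 N (contact force between lifter and board above 6 N).
It fails at once if the cover plate is rammed into the stop bar with more than 15 N (contact force between cover and stop above 15 N).
It fails at once if the cover plate leaves the filing board (height (world z) of cover_center below 0.014 m).
It fails at once if a bystander (tin, copper bands, file) is moved more than 10 mm (distance of any of tin, band_a, band_b, file from where it was at the start of the episode above 0.01 m).
It also fails if it takes over 72 s, if anything falls off the work surface, if the arm or the gripper's body presses on something with over 40 N, if the wrist force passes 120 N, or if a joint passes its speed limit or range.

## Working session

There is one attempt and no reset: what is moved stays moved. The work goes in short steps, Python scripts to look and compute and a tool call to move; the robot and the scene stay as the last step left them, time stands still between calls to the robot, and variables do not carry over. Pictures are saved under pics/ and viewed, at most 10 in all, crops included, and the job is handed in when it is done.

Besides the shell and the picture viewer there is one more tool, called after "Request:" in YAML: its name, and indented under it one key for each argument. play_rows: Moves the arm, as the interface text tells. Scaled input: -1 to 1 covers 600 mm each way for a shift and 60 degrees each way for a turn. Its arguments: {"type":"object","properties":{"series":{"type":"array","items":{"type":"array"}},"gripper":{"type":"number"}},"required":["series"]}

```bash
ls; mkdir -p pics; python3 - <<'E'
from bench import env
import cv2
s=env.observe()
for k,v in s.items(): print(k,v)
for n in("top","side"):
    c=env.read_camera(n); cv2.imwrite(f"pics/{n}0.png",c["frame"][:,:,::-1])
    print(n,c["camera_matrix"],c["k1"],c["rvec"],c["tvec"])
E
```

```text
pics
t 0.0
joint_pos [ 1.34879722  0.69000634 -0.19453472  1.56633583  0.15732863  0.90248662
 -0.21508704]
joint_vel [ 0.00022903  0.00098749  0.00116812 -0.00078358 -0.00036391 -0.00138958
  0.00127006]
joint_efforts [ 2.44241892e-04 -5.27557361e+01 -1.26694310e+00 -1.53426504e+01
 -5.27243502e-02  6.55528042e-03  1.74048964e-04]
tcp_pos [ 157.93473402 -604.06757519  237.8987965 ]
tcp_rot [-9.00998789e-04  9.91823275e-01  1.27615611e-01 -1.85644706e-04]
force [-0.27171727  0.14913877 -0.29086569]
torque [ 0.03301169  0.01450207 -0.00382865]
grip_force 0.0
finger_gap 87.90082525137262
top [[420.8956448    0.         323.44481372]
 [  0.         420.8956448  203.98038421]
 [  0.           0.           1.        ]] -0.04881838524121361 [ 2.13433829 -2.14491254  0.16015479] [ -25.92585472  570.96167674 1521.90755099]
side [[429.46926972   0.         312.50401359]
 [  0.         429.46926972 189.66850112]
 [  0.           0.           1.        ]] 0.02437008443112253 [ 2.10005357 -0.06832056  0.00721851] [-546.42840102   63.68256544 1269.17088476]
```

View pics/top0.png

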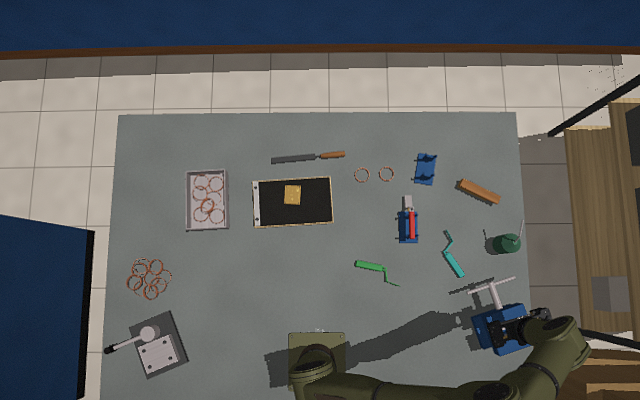

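View pics/side0.png

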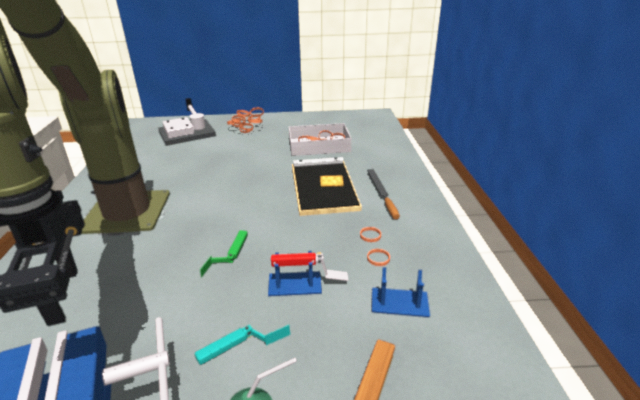

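The top view (image up is world +x, left is +y) shows:
- The red lifter in the blue rest at about (408,228), blade up.
- Lookalikes: an empty blue rest at (425,168), which is farther from the base; a green lifter at (370,267); a turquoise one at (453,255); a blue vise-like fixture at (500,325).
- The board at (292,202) with its bar on the left at (256,203), and the plate at (292,194).
- The tin at (207,200), the bands at (362,174) and (386,173), and the file at (308,157).

The red one, in the nearest rest, is the one to take. I'll check it in an enlarged crop.

```bash
cat > h.py <<'E'
import numpy as np, cv2
from bench import env
def cam(n,f=None):
    c=env.read_camera(n)
    c={k:np.asarray(v) for k,v in c.items()}
    c["R"]=cv2.Rodrigues(c["rvec"])[0]; c["D"]=np.array([float(c["k1"]),0,0,0])
    if f: np.savez(f"{f}.npz",**c); cv2.imwrite(f"pics/{f}.png",c["frame"][:,:,::-1])
    return c
def load(f): return dict(np.load(f"{f}.npz"))
def px(c,P): return cv2.projectPoints(np.asarray(P,float).reshape(-1,1,3),c["rvec"],c["tvec"],c["camera_matrix"],c["D"])[0][:,0]
def at(c,uv,z):
    uv=np.asarray(uv,float).reshape(-1,1,2)
    # k1 model radial forward only: cv2 uses the same model
    n=cv2.undistortPoints(uv,c["camera_matrix"],c["D"])[:,0]
    d=np.c_[n,np.ones(len(n))]@c["R"]; o=-c["R"].T@c["tvec"]
    return o+d*((z-o[2])/d[:,2])[:,None]
def crop(c,u0,v0,w,h,k): return cv2.resize(c["frame"][v0:v0+h,u0:u0+w,::-1],None,fx=k,fy=k,interpolation=cv2.INTER_CUBIC)
E
python3 - <<'E'
from h import *
c=cam("top","top1")
a=crop(c,240,165,100,75,8) if 0 else crop(c,245,165,95,70,6)
b=crop(c,390,185,45,70,6)
cv2.imwrite("pics/c1.png",np.hstack([a[:, :560],b[:, :240]]))
print(at(c,[[408,228],[292,194],[256,203]],20))
E
```

```text
[[ 481.72330074 -345.2280227    20.        ]
 [ 613.46552135   90.46255093   20.        ]
 [ 579.62793679  226.6948166    20.        ]]
```

View pics/c1.png

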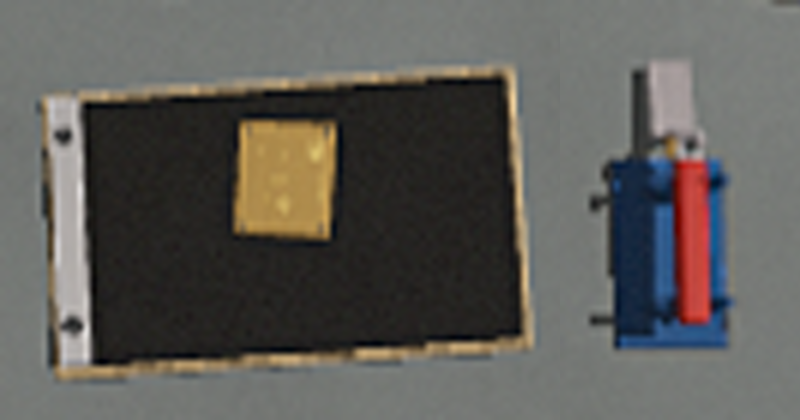

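The crop shows the red handle spanning (678–710, 160–323), in the crop's scale of 6, with the blade ahead at (670,100). The bar face runs from (81,100) to (92,362), and the plate corners are at (240,118), (336,121), (329,241) and (233,235).

```bash
python3 - <<'E'
from h import *
c=load("top1")
R=lambda p:[[390+(x-560-.0)/6-.4,185+y/6-.4] for x,y in p]
L=lambda p:[[245+x/6-.4,165+y/6-.4] for x,y in p]
h=at(c,R([(692,160),(696,322)]),85);print(h,h.mean(0))
print("plate",at(c,L([(240,118),(336,121),(329,241),(233,235)]),25), at(c,L([(240,118),(336,121),(329,241),(233,235)]),25).mean(0))
print("boardcorners",at(c,L([(42,97),(514,68),(532,347),(58,379)]),19))
print("bar face top",at(c,L([(81,100),(92,362)]),25))
s=env.observe();print(s["tcp_pos"],cv2.Rodrigues(np.eye(3))[0].T)
from scipy.spatial.transform import Rotation as Ro
q=s["tcp_rot"];print(Ro.from_quat(np.r_[q[1:],q[0]]).as_matrix().round(4))
w=env.read_camera("wrist");Rw=cv2.Rodrigues(w["rvec"])[0];print(Rw,-Rw.T@w["tvec"],w["camera_matrix"])
E
```

```text
[[ 536.11214835 -347.53773146   85.        ]
 [ 438.51564331 -346.45345856   85.        ]] [ 487.31389583 -346.99559501   85.        ]
plate [[650.26088855 118.45179678  25.        ]
 [647.97098401  57.66087618  25.        ]
 [571.22841678  61.76328165  25.        ]
 [575.35939983 122.12460193  25.        ]] [611.2049223   90.00013913  25.        ]
boardcorners [[665.89393039 245.48709966  19.        ]
 [682.94672871 -55.20939951  19.        ]
 [504.37508066 -65.20612861  19.        ]
 [485.66071649 231.55225453  19.        ]]
bar face top [[662.51445877 219.5547805   25.        ]
 [495.6280408  209.46227763  25.        ]]
[ 157.98667613 -604.23145735  238.12972165] [[0. 0. 0.]]
[[ 9.674e-01  2.531e-01 -4.000e-04]
 [ 2.531e-01 -9.674e-01  1.300e-03]
 [-1.000e-04 -1.300e-03 -1.000e+00]]
[[ 0.25298462 -0.96746787 -0.00216717]
 [-0.91639745 -0.24034713  0.32007649]
 [-0.3101846  -0.07898844 -0.94738922]] [ 238.79618762 -580.95124423  383.67663416] [[350.38493116   0.         323.876493  ]
 [  0.         350.38493116 198.40624657]
 [  0.           0.           1.        ]]
```

Request:
play_rows:
  series:
    - [[0.071,-0.0306,0],0]
    - [[0.071,-0.0306,0],0]
    - [[0.071,-0.0306,0],0]
    - [[0.071,-0.0306,0],0]
    - [[0.071,-0.0306,0],0]
    - [[0.071,-0.0306,0],0]
    - [[0.071,-0.0306,0],0]
    - [[0.071,-0.0306,0],0]
    - [[0.071,-0.0306,0],0]
    - [[0,0,0],0.1275]
    - [[0,0,0],0.1275]
    - [[0,0,0.05],0]
    - [[0,0,0],0]

```text
t: 1.5
tcp_pos: [485.3, -346.2, 205.8]
tcp_rot: [-0.002, 1.0, -0.005, -0.003]
force: [-1.1, 0.3, -1.0]
finger_gap: 88.1
grip_force: 0.0
```

```bash
python3 - <<'E'
from h import *
c=cam("wrist","w1"); s=env.observe(); print(s["tcp_pos"],s["tcp_rot"],s["joint_pos"])
print(px(c,[[537,-347,85],[437,-346,85],[487,-347,85]]))
E
```

```text
[ 486.07278944 -346.86394169  207.36412947] [-0.00114321  0.99998357 -0.00528556 -0.00190249] [ 0.58352189  0.68812725 -0.07122414  1.68543502  0.06453789  0.77476008
 -1.09924932]
[[328.13905865 123.8778985 ]
 [327.72425819 244.3838832 ]
 [328.55517782 187.59532044]]
```

View pics/w1.png

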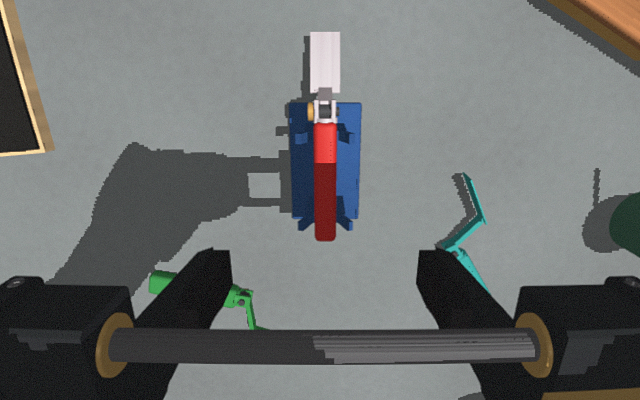

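The wrist view shows the red handle top from (325,123) to (325,240). It is 314–337 wide, and the blade tip edge is at (311–340, 32). The rest and handle agree with the chosen target.

```bash
python3 - <<'E'
from h import *
c=load("w1")
h=at(c,[[325.5,123],[325.5,240]],85);print(h,h.mean(0))
m=h.mean(0)
for z in (14,18,22,26,30): 
    print(z,(at(c,[[325.5,32]],z)[0]-m).round(1), px(c,[[m[0]+125,m[1],z]]))
print(at(c,[[296,102],[361,103]],8))
E
```

```text
[[ 537.67005282 -345.02815482   85.        ]
 [ 441.09054605 -344.16453648   85.        ]] [ 489.38029944 -344.59634565   85.        ]
14 [119.5  -1.1 -71. ] [[324.19410327  25.22378003]]
18 [119.   -1.1 -67. ] [[324.1789031   24.56200708]]
22 [118.5  -1.1 -63. ] [[324.16331806  23.8835575 ]]
26 [118.1  -1.1 -59. ] [[324.14733335  23.18779386]]
30 [117.6  -1.1 -55. ] [[324.13093342  22.4740459 ]]
[[ 548.45660217 -317.13716756    8.        ]
 [ 546.92670759 -378.8466292     8.        ]]
```

Request:
play_rows:
  series:
    - [[0.004,-0.0033,0.0],0]
    - [[0,0,0.06],0]
    - [[0,0,0.06],0]
    - [[0,0,0.06],0]
    - [[0,0,0.045],0]
    - [[0,0,0.03],0]
    - [[0,0,0],0]
    - [[0,0,0],0]

```text
t: 2.35
tcp_pos: [490.6, -346.3, 56.8]
tcp_rot: [0.0, 1.0, -0.006, 0.001]
force: [0.4, 0.8, 0.4]
finger_gap: 88.2
grip_force: 0.0
```

Request:
play_rows:
  series:
    - [[0,0,0],0]
    - [[0,0,0],0]
    - [[0,0,0],0]
    - [[0,0,0],0]
    - [[0,0,0],0]
    - [[0,0,0],0]
    - [[0,0,0],0]
    - [[0,0,0],0]
  gripper: 0

```text
t: 3.15
tcp_pos: [489.7, -345.8, 55.7]
tcp_rot: [-0.0, 1.0, -0.006, -0.0]
force: [0.4, 0.2, -0.5]
finger_gap: 26.3
grip_force: 0.0
```

Request:
play_rows:
  series:
    - [[0,0,0],0]
    - [[0,0,0],0]
    - [[0,0,0],0]
    - [[0,0,0],0]

```text
t: 3.55
tcp_pos: [489.7, -345.9, 55.7]
tcp_rot: [0.0, 1.0, -0.006, -0.0]
force: [0.4, -1.1, 0.0]
finger_gap: 17.7
grip_force: 30.0
```

Request:
play_rows:
  series:
    - [[0,0,-0.02],0]
    - [[0,0,-0.04],0]
    - [[0,0,-0.06],0]
    - [[0,0,-0.06],0]
    - [[0,0,-0.02],0]
    - [[0,0,0],0]
    - [[0,0,0],0]

```text
t: 4.25
tcp_pos: [488.9, -345.3, 174.9]
tcp_rot: [-0.0, 1.0, -0.006, -0.001]
force: [0.1, 0.1, -2.3]
finger_gap: 17.5
grip_force: 30.0
```

Request:
play_rows:
  series:
    - [[0.002,-0.078,-0.0125],0]
    - [[0.002,-0.078,-0.0125],0]
    - [[0.002,-0.078,-0.0125],0]
    - [[0.002,-0.078,-0.0125],0]
    - [[0.002,-0.078,-0.0125],0]
    - [[0.002,-0.078,-0.0125],0]
    - [[0.002,-0.078,-0.0125],0]
    - [[0.002,-0.078,-0.0125],0]
    - [[0,0,0],-0.137]
    - [[0,0,0],-0.137]
    - [[0,0,0],-0.137]
    - [[0,0,0],-0.137]
    - [[0,0,0],-0.137]
    - [[0,0,0],-0.137]
    - [[0,0,0],-0.137]
    - [[0,0,0],-0.137]
    - [[0,0,0],-0.137]
    - [[0,0,0],-0.137]

```text
t: 6.05
tcp_pos: [502.2, 28.2, 233.8]
tcp_rot: [-0.001, 0.755, 0.655, -0.002]
force: [-0.3, -0.2, -1.9]
finger_gap: 17.8
grip_force: 30.0
```

Request:
play_rows:
  series:
    - [[0,0,0],-0.137]
    - [[0,0,0],0]
    - [[0,0,0],0]

```text
t: 6.35
tcp_pos: [502.7, 28.2, 234.5]
tcp_rot: [-0.001, 0.71, 0.705, -0.001]
force: [-0.3, 0.0, -1.4]
finger_gap: 17.5
grip_force: 30.0
```

```bash
python3 - <<'E'
from h import *
c=cam("wrist","w2"); s=env.observe(); print(s["tcp_pos"],s["tcp_rot"],s["joint_pos"],s["finger_gap"])
t=cam("top","top2")
cs=cam("side","side2")
E
```

```text
[502.93053847  28.26501949 234.77928192] [-6.86569328e-04  7.09538867e-01  7.04665593e-01 -7.25003521e-04] [ 0.15422111  0.56817751 -0.47528974  1.91939396  0.37181098  0.74304507
 -0.54208594] 17.657841274999015
```

View pics/w2.png

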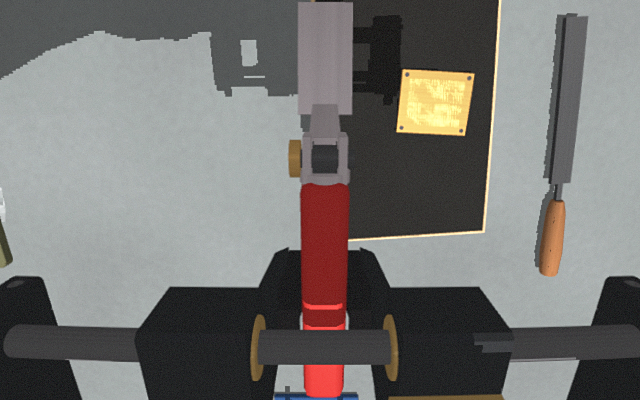

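The wrist view shows the plate corners at (403,69), (475,73), (468,135) and (398,130). The board's far-side edge runs (500,0)–(485,230) and its end edge (485,231)–(350,240). The blade tip is at row 2 or so.

```bash
python3 - <<'E'
from h import *
c=load("w2")
p=at(c,[[403,69],[475,73],[468,135],[398,130]],25);print(p.round(1),p.mean(0))
for i in range(4): d=p[(i+1)%4]-p[i];print(np.hypot(*d[:2]),np.degrees(np.arctan2(d[1],d[0])))
b=at(c,[[500,0],[485,231],[350,240]],19);print(b)
for i in range(2): d=b[i+1]-b[i];print(np.degrees(np.arctan2(d[1],d[0])))
s=env.observe();q=s["tcp_rot"];print("yaw",np.degrees(2*np.arctan2(q[2],q[1])),s["tcp_pos"])
t=at(c,[[298,3],[352,3]],40);print(t)
# blade width profile
g=c["frame"].astype(int)
for r in (2,6,10,60,110):
    row=g[r,280:370]; print(r,"".join("#" if v.min()>120 else "." for v in row))
E
```

```text
[[578.6 124.9  25. ]
 [648.9 121.5  25. ]
 [648.8  61.6  25. ]
 [576.9  66.7  25. ]] [613.30321912  93.65888664  25.        ]
70.3747100884285 -2.738166824002734
59.97013268227069 -90.09524748632782
72.03847913128168 175.93053116814275
58.24342445307964 88.36463919080475
[[668.06330196 187.36848224  19.        ]
 [684.17685444 -47.70864332  19.        ]
 [530.98695955 -57.46576972  19.        ]]
-86.07874795782978
-176.3555819129646
yaw 89.67386793499537 [503.24457974  28.39502645 235.26607488]
[[480.57205232 179.97886106  40.        ]
 [527.78206562 179.60968711  40.        ]]
2 ...................###.###.##.#####.....#.#.####.#..####.....#............................
6 ..................#############.####.####.##.############################.................
10 ...................###################.#####.################.##.########.................
60 ..................######################################################..................
110 ################################..........................##############..................
```

```bash
python3 - <<'E'
from h import *
c=load("side2"); q=px(c,[[502,28,254],[502,153,203],[611,90,25]]);print(q)
u,v=q[1].astype(int)
cv2.imwrite("pics/c2.png",crop(c,int(q[0][0])-50,int(v)-60,110,90,7))
E
```

```text
[[293.40697181 119.63035613]
 [293.60774968 120.51666461]
 [331.00580306 179.7271358 ]]
```

View pics/c2.png

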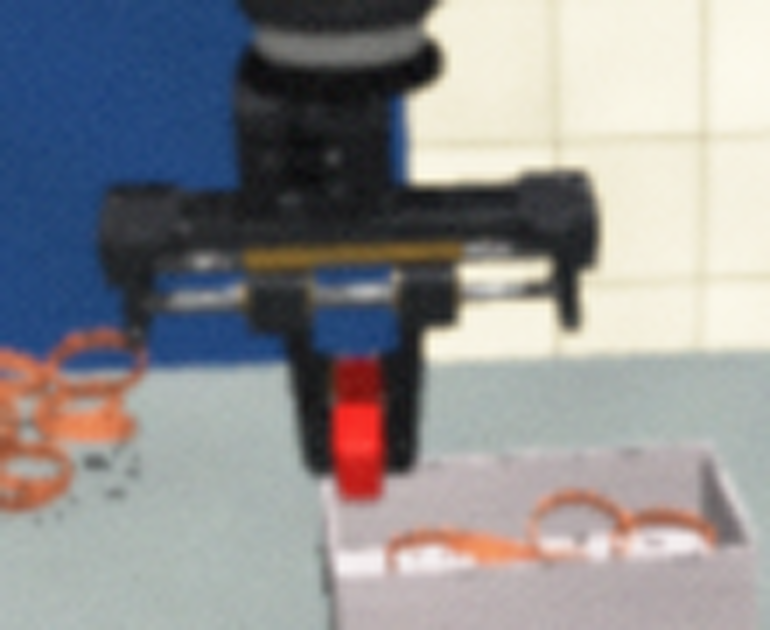

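Request:
play_rows:
  series:
    - [[-0.0435,0.0427,0],0.036]
    - [[-0.0435,0.0427,0],0]
    - [[-0.0435,0.0427,0],0]
    - [[-0.0435,0.0427,0],0]
    - [[0,0,0.065],0]
    - [[0,0,0.065],0]
    - [[0,0,0.065],0]
    - [[0,0,0.05],0]
    - [[0,0,0.02],0]
    - [[0,0,0.01],0]
    - [[0,0,0],0]
    - [[0,0,0],0]

```text
t: 7.7
tcp_pos: [603.8, -79.1, 72.2]
tcp_rot: [0.001, 0.722, 0.692, 0.001]
force: [0.6, 0.1, -1.3]
finger_gap: 17.6
grip_force: 30.0
```

```bash
cat > st.py <<'E'
from h import *
P=[];F=[]
for i in range(4):
    s=env.observe(); P.append(s["tcp_pos"]);F.append(s["force"])
q=s["tcp_rot"];print("yaw %.2f"%np.degrees(2*np.arctan2(q[2],q[1])),np.mean(P,0).round(2),np.mean(F,0).round(2),s["torque"].round(3) if hasattr(s["torque"],'round') else s["torque"],s["finger_gap"],s["t"])
E
python3 - <<'E'
import st
from h import *
a=cam("wrist","w3");t=cam("top","top3")
b=crop(t,255,165,75,80,6)[:400];
cv2.imwrite("pics/c3.png",np.hstack([cv2.resize(a["frame"][0:200,240:420,::-1],None,fx=2,fy=2),b[:400]]))
E
```

```text
yaw 87.60 [603.77 -79.13  72.18] [ 0.64  0.14 -1.3 ] [-0.089 -0.072  0.013] 17.57828006253936 7.7
```

View pics/c3.png

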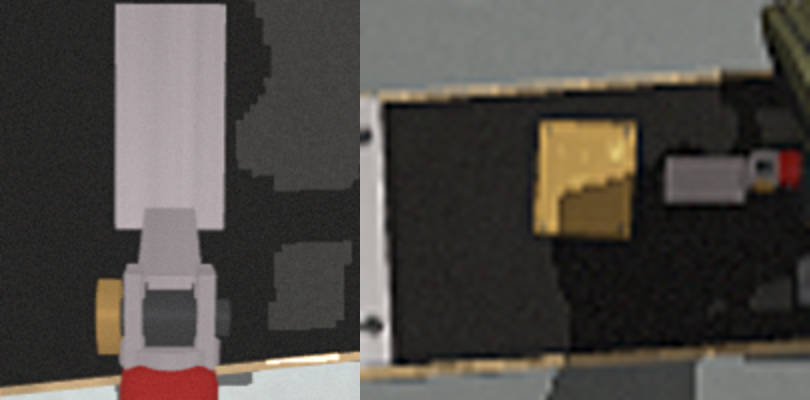

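Composite crop: on the left (wrist), the blade tip edge is at row 2, columns 297–352. On the right (top), the tip edge is at crop (665,180) and the plate's near edge at (633,180). They are aligned and roughly 19 mm apart.

```bash
python3 - <<'E'
from h import *
c=load("top3")
f=lambda x,y:[255+(x-360)/6-.4,165+y/6-.4]
print(at(c,[f(665,180)],33)[0],at(c,[f(633,180)],25)[0], at(c,[f(540,120),f(637,121),f(630,239),f(534,235)],25))
print(at(c,[f(384,103),f(392,362)],19))
w=load("w3");print(at(w,[[325,2]],33)[0])
E
```

```text
[608.55924752  38.85890499  33.        ] [610.09364623  59.40467312  25.        ] [[648.97075257 118.43896718  25.        ]
 [647.9673453   57.02818951  25.        ]
 [572.49518656  61.14043215  25.        ]
 [575.35606603 121.49560841  25.        ]]
[[661.82184803 218.574307    19.        ]
 [496.25748409 210.39735555  19.        ]]
[609.32453764  42.66568684  33.        ]
```

Request:
play_rows:
  series:
    - [[0,0,0.01],0]
    - [[0,0,0.004],0]
    - [[0,0,0],0]
    - [[0,0,0],0]

```text
t: 8.2
tcp_pos: [602.5, -79.2, 62.2]
tcp_rot: [-0.0, 0.722, 0.692, -0.0]
force: [-0.6, -0.9, -1.0]
finger_gap: 17.9
grip_force: 30.0
```

Request:
play_rows:
  series:
    - [[0,0,0.002],0]
    - [[0,0,0],0]

```text
t: 8.4
tcp_pos: [602.5, -79.2, 61.1]
tcp_rot: [-0.0, 0.722, 0.692, -0.0]
force: [1.1, 0.3, -1.9]
finger_gap: 17.6
grip_force: 30.0
```

Request:
play_rows:
  series:
    - [[0,0,0.0015],0]
    - [[0,0,0],0]

```text
t: 8.6
tcp_pos: [602.5, -79.2, 60.1]
tcp_rot: [-0.0, 0.722, 0.692, -0.0]
force: [-0.6, 0.2, -1.5]
finger_gap: 17.4
grip_force: 30.0
```

Request:
play_rows:
  series:
    - [[0,0,0.0015],0]
    - [[0,0,0],0]

```text
t: 8.8
tcp_pos: [602.5, -79.2, 59.2]
tcp_rot: [-0.0, 0.722, 0.692, -0.0]
force: [0.3, 0.6, -2.2]
finger_gap: 17.4
grip_force: 30.0
```

Request:
play_rows:
  series:
    - [[0,0,0.001],0]
    - [[0,0,0],0]

```text
t: 9.0
tcp_pos: [602.5, -79.2, 58.7]
tcp_rot: [0.0, 0.722, 0.692, -0.0]
force: [0.0, -0.6, -1.5]
finger_gap: 17.5
grip_force: 30.0
```

```bash
python3 -c "import st"
```

```text
yaw 87.62 [602.52 -79.22  58.65] [ 0.01 -0.6  -1.46] [-0.075 -0.141 -0.015] 17.52433930931271 9.0
```

Request:
play_rows:
  series:
    - [[0,0,0.001],0]
    - [[0,0,0],0]

```text
t: 9.2
tcp_pos: [602.6, -79.3, 58.1]
tcp_rot: [0.0, 0.722, 0.692, -0.0]
force: [-0.6, -0.2, -1.7]
finger_gap: 17.7
grip_force: 30.0
```

```bash
python3 -c "import st"
```

```text
yaw 87.61 [602.57 -79.26  58.12] [-0.64 -0.21 -1.72] [-0.079 -0.079 -0.014] 17.69625228078397 9.2
```

Request:
play_rows:
  series:
    - [[0,0,0.001],0]
    - [[0,0,0],0]

```text
t: 9.4
tcp_pos: [602.6, -79.4, 57.6]
tcp_rot: [0.0, 0.722, 0.692, -0.0]
force: [-0.9, -1.1, -0.8]
finger_gap: 17.7
grip_force: 30.0
```

```bash
python3 -c "import st"
```

```text
yaw 87.61 [602.63 -79.35  57.56] [-0.91 -1.05 -0.81] [-0.084 -0.093 -0.001] 17.720182671178627 9.4
```

Request:
play_rows:
  series:
    - [[0,0,0.001],0]
    - [[0,0,0],0]

```text
t: 9.6
tcp_pos: [602.6, -79.5, 57.0]
tcp_rot: [0.0, 0.722, 0.692, -0.0]
force: [-0.3, -1.3, 1.2]
finger_gap: 17.4
grip_force: 30.0
```

```bash
python3 -c "import st"
```

```text
yaw 87.60 [602.63 -79.49  57.  ] [-0.29 -1.3   1.24] [-0.104 -0.072  0.013] 17.40028411015966 9.6
```

Request:
play_rows:
  series:
    - [[0,0,-0.001],0]
    - [[0.005,0,0],0]
    - [[0.005,0,0],0]
    - [[0.005,0,0],0]
    - [[0.005,0,0],0]
    - [[0.005,0,0],0]
    - [[0,0,0],0]
    - [[0,0,0],0]

```text
t: 10.4
tcp_pos: [603.2, -63.6, 57.5]
tcp_rot: [-0.0, 0.721, 0.692, 0.0]
force: [-0.6, 0.1, -0.5]
finger_gap: 17.9
grip_force: 30.0
```

```bash
python3 -c "import st"
```

```text
yaw 87.65 [603.19 -63.58  57.46] [-0.59  0.07 -0.51] [ 0.137 -0.069 -0.009] 17.88019203471838 10.4
```

Request:
play_rows:
  series:
    - [[0.0025,0,0],0]
    - [[0.0025,0,0],0]
    - [[0.0025,0,0],0]
    - [[0.0025,0,0],0]
    - [[0,0,0],0]

```text
t: 10.9
tcp_pos: [603.5, -57.8, 57.5]
tcp_rot: [-0.0, 0.722, 0.692, 0.0]
force: [-0.7, 0.1, -0.6]
finger_gap: 17.7
grip_force: 30.0
```

```bash
python3 - <<'E'
import st
from h import *
t=cam("top","top4")
cv2.imwrite("pics/c4.png",crop(t,280,180,45,35,12))
E
```

```text
yaw 87.64 [603.49 -57.79  57.53] [-0.67  0.08 -0.63] [-0.008 -0.082  0.01 ] 17.708991717765606 10.9
```

View pics/c4.png

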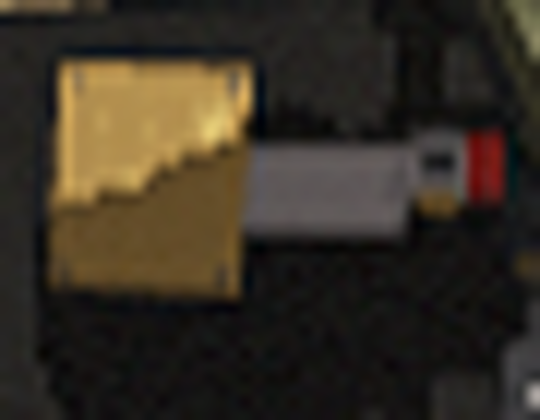

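The tip just meets the plate's near edge at crop (246,190), and the plate has not moved. I'll slide it in by 5 mm.

Request:
play_rows:
  series:
    - [[0.002,0,0],0]
    - [[0.002,0,0],0]
    - [[0.002,0,0],0]
    - [[0.0025,0,0],0]
    - [[0,0,0],0]

```text
t: 11.45
tcp_pos: [603.7, -53.0, 57.6]
tcp_rot: [0.0, 0.722, 0.692, -0.0]
force: [0.4, -1.3, 0.2]
finger_gap: 17.5
grip_force: 30.0
```

```bash
python3 - <<'E'
import st
from h import *
a=load("top4");t=cam("top","top5")
# blade visible length and plate far-left edge, along a row through blade
for c in (a,t):
    g=c["frame"].astype(int)
    print([tuple(x) for x in g[195,281:320]])
E
```

```text
yaw 87.63 [603.67 -52.99  57.55] [ 0.41 -1.33  0.23] [-0.117 -0.05  -0.005] 17.52539555385638 11.45
[(np.int64(37), np.int64(35), np.int64(32)), (np.int64(37), np.int64(32), np.int64(33)), (np.int64(31), np.int64(33), np.int64(34)), (np.int64(96), np.int64(74), np.int64(43)), (np.int64(196), np.int64(158), np.int64(86)), (np.int64(185), np.int64(150), np.int64(82)), (np.int64(189), np.int64(152), np.int64(86)), (np.int64(150), np.int64(118), np.int64(63)), (np.int64(152), np.int64(121), np.int64(64)), (np.int64(166), np.int64(136), np.int64(72)), (np.int64(171), np.int64(139), np.int64(75)), (np.int64(87), np.int64(65), np.int64(36)), (np.int64(94), np.int64(73), np.int64(39)), (np.int64(97), np.int64(74), np.int64(39)), (np.int64(100), np.int64(77), np.int64(40)), (np.int64(99), np.int64(76), np.int64(40)), (np.int64(101), np.int64(79), np.int64(44)), (np.int64(102), np.int64(80), np.int64(42)), (np.int64(103), np.int64(74), np.int64(36)), (np.int64(96), np.int64(82), np.int64(66)), (np.int64(92), np.int64(87), np.int64(89)), (np.int64(94), np.int64(88), np.int64(89)), (np.int64(94)
[... 1766 characters left out ...]
nt64(93), np.int64(87), np.int64(87)), (np.int64(94), np.int64(88), np.int64(87)), (np.int64(93), np.int64(86), np.int64(88)), (np.int64(93), np.int64(88), np.int64(87)), (np.int64(94), np.int64(87), np.int64(87)), (np.int64(96), np.int64(90), np.int64(90)), (np.int64(97), np.int64(91), np.int64(90)), (np.int64(83), np.int64(77), np.int64(77)), (np.int64(85), np.int64(82), np.int64(81)), (np.int64(95), np.int64(86), np.int64(84)), (np.int64(89), np.int64(80), np.int64(71)), (np.int64(95), np.int64(83), np.int64(70)), (np.int64(93), np.int64(88), np.int64(83)), (np.int64(92), np.int64(51), np.int64(53)), (np.int64(104), np.int64(23), np.int64(21)), (np.int64(106), np.int64(37), np.int64(32))]
```

Request:
play_rows:
  series:
    - [[0.0017,0,-0.0017],0]
    - [[0.0018,0,-0.0033],0]
    - [[0.001,0,-0.0075],0]
    - [[0.0017,0,-0.0075],0]
    - [[0.0023,0,-0.0073],0]
    - [[0,0,0],0]

```text
t: 12.1
tcp_pos: [604.3, -47.6, 74.7]
tcp_rot: [0.0, 0.722, 0.692, 0.001]
force: [-0.5, 0.9, -2.1]
finger_gap: 17.8
grip_force: 30.0
```

```bash
python3 - <<'E'
import st
from h import *
t=cam("top","top6");s=cam("side","side6");w=cam("wrist","w6")
a=crop(t,270,170,55,45,8);q=px(s,[[611,90,25]])[0].astype(int)
b=crop(s,q[0]-22,q[1]-25,45,45,8)
cv2.imwrite("pics/c5.png",np.hstack([a,b]))
E
```

```text
yaw 87.64 [604.33 -47.55  74.7 ] [-0.53  0.94 -2.09] [-0.14  -0.076  0.037] 17.813247739699374 12.1
```

View pics/c5.png

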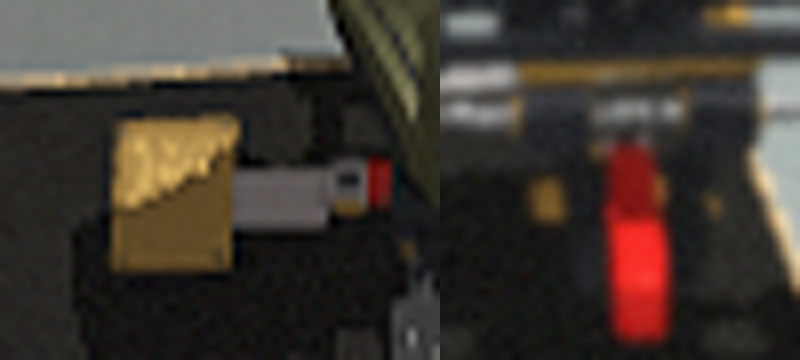

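The blade is deep under the plate (visible blade is now 234–328 in the crop, shorter than before), and the plate's near edge is rising. I'll continue along the arc.

Request:
play_rows:
  series:
    - [[0.0028,0,-0.007],0]
    - [[0.0035,0,-0.0068],0]
    - [[0.0042,0,-0.0063],0]
    - [[0.0047,0,-0.0062],0]
    - [[0.0052,0,-0.0055],0]
    - [[0.0055,0,-0.0052],0]
    - [[0,0,0],0]

```text
t: 12.95
tcp_pos: [605.0, -31.6, 96.8]
tcp_rot: [0.0, 0.721, 0.693, 0.001]
force: [0.0, -1.3, -1.4]
finger_gap: 17.7
grip_force: 30.0
```

```bash
python3 - <<'E'
import st
from h import *
t=cam("top","top7");s=cam("side","side7");w=cam("wrist","w7")
a=crop(t,270,170,55,45,8);b=cv2.resize(w["frame"][0:200,200:400,::-1],(360,360))
cv2.imwrite("pics/c6.png",np.hstack([a,b]))
E
```

```text
yaw 87.67 [604.96 -31.59  96.75] [ 0.02 -1.32 -1.35] [-0.204 -0.105 -0.018] 17.683565803844587 12.95
```

View pics/c6.png

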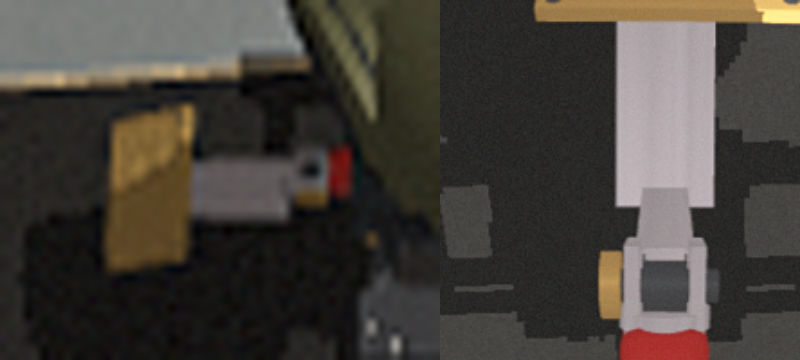

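The top crop shows the plate foreshortened, from (110,110) to (190,265), so it is tilted to about 50°. The wrist crop shows its raised edge at row 20 resting on the blade, central enough. I'll carry on over the top.

Request:
play_rows:
  series:
    - [[0.0062,0,-0.0047],0]
    - [[0.0065,0,-0.0042],0]
    - [[0.0067,0,-0.0035],0]
    - [[0.007,0,-0.003],0]
    - [[0.0073,0,-0.0022],0]
    - [[0.0075,0,-0.0017],0]
    - [[0.0075,0,-0.001],0]
    - [[0.0077,0,-0.0003],0]
    - [[0.0067,0,0],0]
    - [[0.0067,0,0],0]
    - [[0.0067,0,0],0]
    - [[0.005,0,0],0]
    - [[0,0,0],0]
    - [[0,0,0],0]
    - [[0,0,0],0]
    - [[0,0,0],0]
    - [[0,0,0],0]

```text
t: 14.8
tcp_pos: [606.5, 16.1, 108.4]
tcp_rot: [0.0, 0.722, 0.692, -0.0]
force: [-0.3, 0.9, -0.9]
finger_gap: 18.1
grip_force: 30.0
```

```bash
cat > pl.py <<'E'
from h import *
def plate(c,show=True):
    h=cv2.cvtColor(c["frame"],cv2.COLOR_RGB2HSV).astype(int)
    m=((h[...,0]>12)&(h[...,0]<30)&(h[...,1]>110)&(h[...,2]>60)).astype(np.uint8)
    q=px(c,[[680,-40,25],[660,210,25],[505,205,25],[520,-50,25]]).astype(np.int32)
    r=np.zeros_like(m);cv2.fillPoly(r,[q],1);m&=r
    n,l,st,ce=cv2.connectedComponentsWithStats(m)
    i=1+np.argmax(st[1:,4]);print(st[i],ce[i])
    k=(cv2.findContours((l==i).astype(np.uint8),cv2.RETR_EXTERNAL,cv2.CHAIN_APPROX_NONE)[0])[0]
    return l==i,k
E
python3 - <<'E'
import st
from pl import *
t=cam("top","top8");cam("side","side8");cam("wrist","w8")
m,k=plate(load("top7"));m,k=plate(t)
r=cv2.minAreaRect(k);b=at(t,cv2.boxPoints(r),22);print(b.round(1),b.mean(0))
for i in range(4):d=b[(i+1)%4]-b[i];print(np.hypot(*d[:2]),np.degrees(np.arctan2(d[1],d[0])))
u,v=map(int,r[0])
print("\n".join(" ".join("%3d"%x for x in row) for row in t["frame"][v-15:v+16,u-18:u+36,0]))
E
```

```text
yaw 87.60 [606.51  16.11 108.43] [-0.33  0.87 -0.89] [ 0.104 -0.104  0.009] 18.11630799257414 14.8
[283 183  11  21 192] [288.28125    193.19270833]
[277 182   8  22  96] [279.88541667 192.5       ]
[[578.9 146.8  22. ]
 [659.8 147.8  22. ]
 [659.7 121.1  22. ]
 [578.7 120.3  22. ]] [619.29099051 134.00950104  22.        ]
80.96520362486525 0.7213487098219917
26.693816033226987 -90.34766601065553
80.9419420084704 -179.4272398693246
26.48350941303184 89.69476672567514
121 121 120 124 120 123 121 120 120 123 122 121 122 122 120 122 120 122 124 121 122 120 119 129  43  49  52  54  54  60  24  25  51  78 103 102  55  76  44  53  56  58  58  60  62  60  65  63  66  66  68  67  69  70
119 121 121 121 123 121 117 116 116 121 116 116 118 117 117 121 118 119 118 134 134 137 154 159 114  76  79  91  90  94  99  26  45  43 104 108  94  73  44  49  53  54  57  63  58  61  64  65  66  65  66  67  69  71
116 119 116 117 133 135 135 151 149 152 149 165 167 168 167 186 154 156 157 143 145 144 161 165 126  69  74  83  85  82  98  28  23  48  72 114 119  84  41  46  54  55  57  59  59  60  62  62  65 
[... 5367 characters left out ...]
  60  57  33  27  43  44  43  43  29  35  46  43  46
 25  25  19  16  25  19  16  14  23  19  23  20  15  17  27  18  22  22  10  21  15  13  18  23  20  21  22  20  15  20  21  16  19  19  14  20  19  22  20  17  59  61  61  55  52  53  56  50  56  53  37  46  42  46
 18  19  18  21  23  21  14  21  20  17  24  23  19  22  13  22  19  17  26  22  19  24  21  21  22  20  17  21  19  24  23  12  23  16  18  20  17  26  24  29  65  58  60  59  58  61  60  63  61  60  41  45  41  43
 20  14  14  21  20  24  18  24  21  21  21  15  20  19  21  19  24  18  21  17  21  12  22  23  23  21  16  18  17  26  13  18  24  22  15  23  17  24  31  26  61  60  58  59  58  58  59  60  60  61  57  44  46  43
```

```bash
python3 - <<'E'
from pl import *
t=load("top8");g=t["frame"][...,0].astype(float)
for v in (186,190,194,198):
    row=g[v,270:300];print(v,row.astype(int).tolist())
print(at(t,[[277.2,188],[277.2,198]],20)); print(at(t,[[284,188]],72), at(t,[[284.5,188]],72))
w=load("w8");m=plate(w)[0] if 0 else None
h=cv2.cvtColor(w["frame"],cv2.COLOR_RGB2HSV).astype(int)
m=((h[...,0]>12)&(h[...,0]<30)&(h[...,1]>110)&(h[...,2]>60))[:110]
print([(r,np.where(m[r])[0].min(),np.where(m[r])[0].max(),m[r].sum()) for r in range(0,110,3) if m[r].any()])
E
```

```text
186 [37, 37, 38, 37, 28, 28, 25, 70, 143, 138, 74, 76, 119, 150, 109, 25, 39, 39, 39, 38, 20, 21, 14, 41, 35, 35, 35, 31, 31, 45]
190 [39, 39, 42, 44, 19, 16, 17, 74, 95, 91, 93, 94, 94, 91, 93, 95, 95, 97, 95, 97, 97, 94, 87, 87, 20, 28, 43, 102, 91, 13]
194 [16, 16, 20, 20, 17, 20, 11, 88, 87, 95, 93, 94, 93, 94, 95, 95, 97, 96, 98, 97, 97, 97, 94, 47, 67, 71, 67, 21, 15, 22]
198 [22, 21, 20, 15, 20, 8, 12, 106, 90, 86, 85, 85, 89, 93, 18, 19, 14, 21, 18, 17, 16, 16, 14, 22, 18, 21, 22, 18, 26, 19]
[[636.96737902 146.98598639  20.        ]
 [598.38275213 146.50354632  20.        ]]
[[626.70518999 115.9287251   72.        ]] [[626.69447259 114.08766519  72.        ]]
[(0, np.int64(256), np.int64(403), np.int64(83)), (3, np.int64(257), np.int64(402), np.int64(83)), (6, np.int64(259), np.int64(400), np.int64(85)), (9, np.int64(260), np.int64(399), np.int64(83)), (12, np.int64(261), np.int64(398), np.int64(82)), (15, np.int64(262), np.int64(396), np.int64(79)), (18, np.int64(263), np.int64(395), np.int64(76)), (21, np.int64(264), np.int64(394), np.int64(71)), (24, np.int64(265), np.int64(393), np.int64(69)), (27, np.int64(266), np.int64(391), np.int64(66)), (30, np.int64(267), np.int64(390), np.int64(67)), (33, np.int64(268), np.int64(389), np.int64(66)), (36, np.int64(270), np.int64(387), np.int64(62)), (39, np.int64(270), np.int64(386), np.int64(50)), (42, np.int64(272), np.int64(385), np.int64(58))]
```

Request:
play_rows:
  series:
    - [[0,0,0],0]
    - [[0,0,0],0]
    - [[0,0,0],0]

```text
t: 15.25
tcp_pos: [606.5, 16.3, 108.4]
tcp_rot: [0.0, 0.722, 0.692, -0.0]
force: [-0.1, 0.1, -0.3]
finger_gap: 17.8
grip_force: 30.0
```

```bash
cat > wp.py <<'E'
from pl import *
def wr(f):
    w=cam("wrist",f)
    h=cv2.cvtColor(w["frame"],cv2.COLOR_RGB2HSV).astype(int)
    m=((h[...,0]>12)&(h[...,0]<30)&(h[...,1]>110)&(h[...,2]>60))[:130]
    print([(r,int(np.where(m[r])[0].min()),int(np.where(m[r])[0].max()),int(m[r].sum())) for r in range(0,130,6) if m[r].any()])
E
python3 - <<'E'
import st
from wp import *
wr("w9");t=cam("top","top9");m,k=plate(t)
m=m.astype(int)
for v in range(178,206): print(v,"".join(".#"[x] for x in m[v,255:300]))
E
```

```text
yaw 87.62 [606.53  16.33 108.44] [-0.11  0.12 -0.32] [ 0.136 -0.091 -0.015] 17.79160605366307 15.25
[(0, 256, 403, 84), (6, 259, 400, 85), (12, 260, 398, 83), (18, 263, 395, 76), (24, 265, 393, 69), (30, 267, 390, 66), (36, 269, 388, 64), (42, 272, 385, 56)]
[277 182   8  22  98] [279.8877551  192.45918367]
178 .............................................
179 .............................................
180 .............................................
181 .............................................
182 .......................##....................
183 ......................#####..................
184 .......................######................
185 .......................#######...............
186 ......................########...............
187 ......................########...............
188 .......................#..####...............
189 ......................##.....................
190 ......................##.....................
191 ......................##.....................
192 ......................##.....................
193 ......................##.....................
194 ......................##.....................
195 ......................##.....................
196 ......................##.....................
197 ......................#######................
198 ......................#######................
199 ......................#######................
200 ......................#######................
201 ......................#######................
202 .........................####................
203 ...........................##................
204 .............................................
205 .............................................
```

The plate leans forward at about 107°, held only by friction of the tip against the step wall (about 1 N upward on the tool). Raising the blade should release it.

Request:
play_rows:
  series:
    - [[0,0,-0.006],0]
    - [[0,0,-0.01],0]
    - [[0,0,-0.02],0]
    - [[0,0,0],0]
    - [[0,0,0],0]
    - [[0,0,0],0]
    - [[0,0,0],0]
    - [[0,0,0],0]

```text
t: 16.15
tcp_pos: [606.3, 16.3, 129.8]
tcp_rot: [-0.0, 0.722, 0.692, -0.0]
force: [0.2, -0.9, -0.5]
finger_gap: 17.6
grip_force: 30.0
```

```bash
python3 - <<'E'
import st
from wp import *
wr("w10");t=cam("top","top10");m,k=plate(t)
m=m.astype(int)
for v in range(178,208): print(v,"".join(".#"[x] for x in m[v,250:300]))
E
```

```text
yaw 87.62 [606.32  16.29 129.75] [ 0.16 -0.91 -0.48] [-0.073 -0.08   0.023] 17.55429747019022 16.15
[(0, 275, 382, 51), (6, 275, 382, 34), (12, 275, 382, 32), (18, 275, 382, 33), (24, 276, 381, 39), (30, 276, 381, 16), (36, 276, 381, 22)]
[267 184  17  20 225] [273.62666667 193.70222222]
178 ..................................................
179 ..................................................
180 ..................................................
181 ..................................................
182 ..................................................
183 ..................................................
184 ..................########........................
185 .................#################................
186 .................#################................
187 .................###############.#................
188 .................############.....................
189 .................############.....................
190 .................#######..###.....................
191 .................#####......#.....................
192 .................####.............................
193 .................####.............................
194 .................####.............................
195 .................####.............................
196 .................#####......#####.................
197 .................######...#######.................
198 .................################.................
199 .................################.................
200 .................################.................
201 .................################.................
202 .................##############.#.................
203 .................#...#..#######...................
204 ..................................................
205 ..................................................
206 ..................................................
207 ..................................................
```

The plate has fallen flat, at u 267–284 (60 mm), step side up. I'll back off, square the lifter to the board and measure.

Request:
play_rows:
  series:
    - [[-0.04,0,0],-0.049]
    - [[-0.035,0,0],-0.049]
    - [[0,0,0],0]
    - [[0,0,0],0]

```text
t: 16.65
tcp_pos: [605.7, -28.7, 129.9]
tcp_rot: [-0.0, 0.686, 0.728, 0.0]
force: [-0.0, 0.8, -1.5]
finger_gap: 17.6
grip_force: 30.0
```

```bash
python3 - <<'E'
import st
from wp import *
t=cam("top","top11");m,k=plate(t)
r=cv2.minAreaRect(k);b=at(t,cv2.boxPoints(r),21);print(b.round(1).tolist(),b.mean(0));d=b[1]-b[0];print(np.degrees(np.arctan2(d[1],d[0])),r[1])
m=m.astype(int)
for v in range(180,206): print(v,"".join(".#"[x] for x in m[v,260:300]))
# bar face: brightness transition black->light per row
g=t["frame"].astype(float).mean(2);P=[]
for v in range(184,224):
    row=g[v,250:266]; th=90
    i=np.where((row[:-1]>th)&(row[1:]<=th))[0]
    if len(i): i=i[-1];P.append((250+i+(row[i]-th)/(row[i]-row[i+1]),v))
W=at(t,P,19);f=np.polyfit(W[:,0],W[:,1],1);print("bar",len(P),f,np.degrees(np.arctan(f[0])),np.std(W[:,1]-np.polyval(f,W[:,0])),np.polyval(f,612))
E
```

```text
yaw 93.39 [605.75 -28.74 129.94] [-0.01  0.75 -1.55] [-0.012 -0.141  0.043] 17.622262344610856 16.65
[266 184  18  20 264] [274.39772727 193.49621212]
[[579.6, 190.1, 21.0], [654.6, 186.4, 21.0], [650.0, 124.3, 21.0], [575.2, 128.4, 21.0]] [614.85834072 157.30846048  21.        ]
-2.8185740124196728 (16.297157287597656, 19.490066528320312)
180 ........................................
181 ........................................
182 ........................................
183 ........................................
184 ........########........................
185 .......#################................
186 .......#################................
187 .......#################................
188 .......################.................
189 .......################.................
190 .......#######..#######.................
191 .......#####......#####.................
192 .......####.......#####.................
193 .......####........####.................
194 .......####........####.................
195 .......####.......#####.................
196 .......#####......#####.................
197 ......#######...#######.................
198 ......#################.................
199 .......################.................
200 .......################.................
201 ......#################.................
202 ......###############.#.................
203 .......##.....#######...................
204 ........................................
205 ........................................
bar 40 [6.18513444e-02 1.79459806e+02] 3.539312270578291 0.3942691534737496 217.31282925609713
```

Request:
play_rows:
  series:
    - [[0.0347,0.0253,0],0]
    - [[0,0,0.04],0]
    - [[0,0,0.04],0]
    - [[0,0,0.025],0]
    - [[0,0,0.01],0]
    - [[0,0,0],0]
    - [[0,0,0],0]

```text
t: 17.4
tcp_pos: [620.3, -6.6, 61.8]
tcp_rot: [0.0, 0.685, 0.728, 0.001]
force: [0.8, 0.2, -1.2]
finger_gap: 17.7
grip_force: 30.0
```

```bash
cat > tp.py <<'E'
import st
from pl import *
import sys
t=cam("top",sys.argv[1]);m,k=plate(t)
# far (left) edge of plate per row, subpixel on brightness red channel
g=t["frame"][...,0].astype(float);P=[];N=[]
v0,v1=k[:,0,1].min()+3,k[:,0,1].max()-2
for v in range(v0,v1):
    u=k[k[:,0,1]==v,0,0].min(); row=g[v]
    a,b=row[u-4:u-2].mean(),np.median(row[u+2:u+4]); th=(a+b)/2
    j=[x for x in range(u-3,u+2) if row[x]<=th<row[x+1]]
    if j: x=j[0];P.append((x+(th-row[x])/(row[x+1]-row[x]),v))
W=at(t,P,22.5);f=np.polyfit(W[:,0],W[:,1],1)
r=W[:,1]-np.polyval(f,W[:,0]);ok=abs(r)<2;f=np.polyfit(W[ok,0],W[ok,1],1)
bar=lambda x:.06185*x+179.46
xm=W[:,0].mean();print("far edge slope deg %.2f (bar 3.54)"%np.degrees(np.arctan(f[0])),"gap mid %.1f"%(bar(xm)-np.polyval(f,xm)),"ends",[(round(x),round(bar(x)-np.polyval(f,x),1)) for x in (W[:,0].min(),W[:,0].max())],"std %.2f"%np.std(r[ok]))
E
python3 tp.py top12
```

```text
yaw 93.50 [620.27  -6.57  61.82] [ 0.81  0.17 -1.17] [-0.093 -0.117  0.004] 17.738684108550924 17.4
[266 184  18  20 265] [274.37735849 193.53584906]
far edge slope deg -2.25 (bar 3.54) gap mid 30.2 ends [(591, np.float64(27.7)), (641, np.float64(32.7))] std 0.39
```

Request:
play_rows:
  series:
    - [[0,0,0.004],0]
    - [[0,0,0.0018],0]
    - [[0.005,0,0],0]
    - [[0.005,0,0],0]
    - [[0.005,0,0],0]
    - [[0.005,0,0],0]
    - [[0.004,0,0],0]
    - [[0.004,0,0],0]
    - [[0.004,0,0],0]
    - [[0.004,0,0],0]
    - [[0.004,0,0],0]
    - [[0,0,0],0]

```text
t: 18.65
tcp_pos: [618.2, 17.8, 57.6]
tcp_rot: [-0.0, 0.685, 0.729, 0.0]
force: [1.2, -0.2, 0.1]
finger_gap: 18.2
grip_force: 30.0
```

```bash
python3 tp.py top13
```

```text
yaw 93.53 [618.19  17.77  57.61] [ 1.16 -0.25  0.1 ] [-0.09  -0.153 -0.016] 18.195119714640754 18.65
[264 185  16  19 254] [271.50787402 194.00787402]
far edge slope deg 0.47 (bar 3.54) gap mid 19.8 ends [(591, np.float64(18.6)), (637, np.float64(21.0))] std 0.67
```

Request:
play_rows:
  series:
    - [[0,0,-0.0007],0]
    - [[0.004,0,0],0]
    - [[0.004,0,0],0]
    - [[0.004,0,0],0]
    - [[0.004,0,0],0]
    - [[0.004,0,0],0]
    - [[0,0,0],0]

```text
t: 19.4
tcp_pos: [617.3, 29.9, 58.0]
tcp_rot: [-0.0, 0.685, 0.729, 0.0]
force: [0.2, -0.2, -0.3]
finger_gap: 17.8
grip_force: 30.0
```

```bash
python3 tp.py top14
```

```text
yaw 93.54 [617.35  29.86  58.  ] [ 0.23 -0.24 -0.32] [-0.066 -0.08  -0.006] 17.816307602605495 19.4
[261 185  17  20 251] [268.75298805 194.5498008 ]
far edge slope deg 3.97 (bar 3.54) gap mid 10.6 ends [(614, np.float64(10.7)), (637, np.float64(10.5))] std 1.18
```

Request:
play_rows:
  series:
    - [[0.004,0,0],0]
    - [[0.004,0,0],0]
    - [[0.004,0,0],0]
    - [[0,0,0],0]

```text
t: 19.85
tcp_pos: [617.0, 36.9, 58.0]
tcp_rot: [-0.0, 0.685, 0.729, 0.0]
force: [0.5, 0.4, -0.8]
finger_gap: 17.8
grip_force: 30.0
```

```bash
python3 tp.py top15
```

```text
yaw 93.54 [616.95  36.92  58.01] [ 0.5   0.38 -0.8 ] [-0.053 -0.12  -0.021] 17.751508448791302 19.85
[260 185  16  20 239] [267.21338912 194.82845188]
far edge slope deg -1.84 (bar 3.54) gap mid 5.9 ends [(618, np.float64(5.0)), (637, np.float64(6.8))] std 0.59
```

Request:
play_rows:
  series:
    - [[0.0015,0,0],0]
    - [[0,0,0],0]

```text
t: 20.1
tcp_pos: [616.9, 37.1, 58.0]
tcp_rot: [0.0, 0.685, 0.728, -0.0]
force: [-0.2, -1.4, 0.8]
finger_gap: 17.5
grip_force: 30.0
```

Request:
play_rows:
  series:
    - [[0.0015,0,0],0]
    - [[0,0,0],0]

```text
t: 20.3
tcp_pos: [616.9, 37.8, 58.0]
tcp_rot: [0.0, 0.685, 0.728, -0.0]
force: [1.0, -1.3, -0.5]
finger_gap: 17.6
grip_force: 30.0
```

Request:
play_rows:
  series:
    - [[0.0015,0,0],0]
    - [[0,0,0],0]

```text
t: 20.5
tcp_pos: [616.9, 38.0, 58.1]
tcp_rot: [0.0, 0.685, 0.728, -0.0]
force: [0.2, -3.8, 0.3]
finger_gap: 17.5
grip_force: 30.0
```

Request:
play_rows:
  series:
    - [[0.0015,0,0],0]
    - [[0,0,0],0]

```text
t: 20.7
tcp_pos: [616.9, 38.1, 58.1]
tcp_rot: [0.001, 0.686, 0.728, -0.001]
force: [0.2, -4.9, 1.1]
finger_gap: 17.7
grip_force: 30.0
```

Request:
play_rows:
  series:
    - [[0.0015,0,0],0]
    - [[0,0,0],0]

```text
t: 20.9
tcp_pos: [616.9, 38.2, 58.1]
tcp_rot: [0.001, 0.686, 0.728, -0.001]
force: [-0.1, -6.1, 2.3]
finger_gap: 17.7
grip_force: 30.0
```

The plate is seated against the bar at about 5 N. I'll back off and check.

Request:
play_rows:
  series:
    - [[-0.005,0,0],0]
    - [[-0.01,0,-0.005],0]
    - [[-0.04,0,-0.02],0]
    - [[-0.05,0,-0.06],0]
    - [[-0.03,0,-0.06],0]
    - [[0,0,0],0]
    - [[0,0,0],0]

```text
t: 21.6
tcp_pos: [621.8, -39.6, 145.4]
tcp_rot: [-0.0, 0.685, 0.728, 0.001]
force: [-1.5, 1.1, -2.0]
finger_gap: 17.6
grip_force: 30.0
```

```bash
python3 - <<'E'
import st
from pl import *
t=cam("top","top16");w=cam("wrist","w16");m,k=plate(t)
h=m.astype(int)
for v in range(182,208): print(v,"".join(".#"[x] for x in h[v,254:284]))
g=t["frame"][...,0].astype(float);P=[]
for v in range(188,202):
    row=g[v];u=k[k[:,0,1]==v,0,0].max();b,a=np.median(row[u-3:u-1]),row[u+3:u+5].mean();th=(a+b)/2
    j=[x for x in range(u-2,u+3) if row[x]>th>=row[x+1]]
    if j:x=j[0];P.append((x+(row[x]-th)/(row[x]-row[x+1]),v))
W=at(t,P,22.5);f=np.polyfit(W[:,0],W[:,1],1);xm=W[:,0].mean()
print("near edge",np.degrees(np.arctan(f[0])),"dist to bar",(.06185*xm+179.46-np.polyval(f,xm))*.998,len(P),np.std(W[:,1]-np.polyval(f,W[:,0])))
E
```

```text
yaw 93.48 [621.81 -39.62 145.44] [-1.51  1.11 -2.05] [-0.074 -0.095  0.023] 17.554677792379536 21.6
[260 185  15  21 239] [267.14225941 194.73221757]
182 ..............................
183 ..............................
184 ..............................
185 ................#####.........
186 ......#############.#.........
187 ......###############.........
188 ......###############.........
189 ......###############.........
190 ......###############.........
191 ......###############.........
192 ......####......#####.........
193 ......####......#####.........
194 ......###........####.........
195 ......###........####.........
196 ......###........####.........
197 ......####......#####.........
198 ......#####....######.........
199 ......###############.........
200 ......###############.........
201 ......###############.........
202 .......#############..........
203 .......##############.........
204 .......###########..#.........
205 .......##.....................
206 ..............................
207 ..............................
near edge 3.1454719638868607 dist to bar 60.631814812365185 14 0.5260228606520604
```

Request:
play_rows:
  series:
    - [[0,0,-0.066],0]
    - [[0,0,0],0.1427]
    - [[0,0,0],0.1427]
    - [[0,0,0],0.1427]
    - [[0,0,0],0.1427]
    - [[0,0,0],0.1427]
    - [[0,0,0],0.1427]
    - [[0,0,0],0.1427]
    - [[0,0,0],0.1427]
    - [[0,0,0],0.1427]
    - [[0,0,0],0.1427]
    - [[0,0,0],0.1427]
    - [[0,0,0],0]

```text
t: 23.0
tcp_pos: [620.5, -38.1, 182.8]
tcp_rot: [-0.0, 1.0, -0.005, -0.002]
force: [-0.1, -0.5, -1.9]
finger_gap: 17.5
grip_force: 30.0
```

Request:
play_rows:
  series:
    - [[-0.0306,0.0733,0],0]
    - [[-0.0306,0.0733,0],0]
    - [[-0.0306,0.0733,0],0]
    - [[-0.0306,0.0733,0],0]
    - [[-0.0306,0.0733,0],0]
    - [[-0.0306,0.0733,0],0]
    - [[-0.0306,0.0733,0],0]
    - [[0,0,0],0]
    - [[0,0,0],0]
    - [[0,0,0],0]

```text
t: 24.0
tcp_pos: [490.3, -344.1, 183.9]
tcp_rot: [-0.001, 1.0, -0.004, -0.0]
force: [0.5, -0.6, -1.4]
finger_gap: 17.9
grip_force: 30.0
```

```bash
python3 - <<'E'
import st
from h import *
w=cam("wrist","w17")
h=cv2.cvtColor(w["frame"],cv2.COLOR_RGB2HSV).astype(int)
m=((h[...,0]>105)&(h[...,0]<125)&(h[...,1]>120)&(h[...,2]>50))[:280]
for r in range(60,280,15):
    x=np.where(m[r])[0]
    if len(x):print(r,x.min(),x.max(),len(x))
print(px(w,[[548,-316,8],[548,-376,8],[489,-345,8]]))
E
```

```text
yaw -0.41 [ 490.33 -344.08  183.89] [ 0.54 -0.62 -1.44] [ 0.072  0.013 -0.014] 17.927146304897395 24.0
120 290 364 45
135 290 364 27
150 355 364 10
165 355 363 9
180 291 362 21
195 292 362 20
210 293 361 17
225 293 361 20
240 299 355 8
[[295.42278486 110.97514347]
 [362.39595811 110.51582044]
 [328.02773386 174.49410829]]
```

Request:
play_rows:
  series:
    - [[-0.001,0.003,0],0.005]
    - [[0,0,0.05],0]
    - [[0,0,0.05],0]
    - [[0,0,0.05],0]
    - [[0,0,0.03],0]
    - [[0,0,0.02],0]
    - [[0,0,0],0]
    - [[0,0,0],0]

```text
t: 24.85
tcp_pos: [489.6, -348.2, 65.2]
tcp_rot: [0.0, 1.0, -0.008, 0.0]
force: [0.5, 0.1, -1.2]
finger_gap: 17.9
grip_force: 30.0
```

```bash
python3 -c "import st"
```

```text
yaw -0.93 [ 489.57 -348.19   65.18] [ 0.51  0.13 -1.21] [-0.054  0.02  -0.055] 17.89187226660434 24.85
```

Request:
play_rows:
  series:
    - [[0,-0.0037,0],-0.004]
    - [[0,0,0],0]
    - [[0,0,0.006],0]
    - [[0,0,0.005],0]
    - [[0,0,0],0]
    - [[0,0,0],0]

```text
t: 25.45
tcp_pos: [488.7, -346.1, 57.9]
tcp_rot: [-0.0, 1.0, -0.007, -0.0]
force: [0.8, -0.0, -2.9]
finger_gap: 17.3
grip_force: 30.0
```

```bash
python3 -c "import st"
```

```text
yaw -0.75 [ 488.74 -346.07   57.86] [ 0.79 -0.01 -2.88] [ 0.075  0.068 -0.038] 17.334186604336672 25.45
```

Request:
play_rows:
  series:
    - [[0,0,0.002],0]
    - [[0,0,0.001],0]
    - [[0,0,0],0]
    - [[0,0,0],0]

```text
t: 25.85
tcp_pos: [488.9, -346.1, 56.2]
tcp_rot: [0.0, 1.0, -0.007, 0.0]
force: [0.5, 0.4, -1.2]
finger_gap: 17.4
grip_force: 30.0
```

```bash
python3 -c "import st"
```

```text
yaw -0.74 [ 488.88 -346.06   56.21] [ 0.48  0.37 -1.17] [-0.017  0.075  0.034] 17.43010301805418 25.85
```

Request:
play_rows:
  series:
    - [[0,0,0],0]
    - [[0,0,0],0]
    - [[0,0,0],0]
    - [[0,0,0],0]
    - [[0,0,0],0]
    - [[0,0,0],0]
    - [[0,0,0],0]
    - [[0,0,0],0]
  gripper: 100

```text
t: 26.65
tcp_pos: [488.9, -346.1, 56.2]
tcp_rot: [0.0, 1.0, -0.007, 0.0]
force: [0.7, -0.9, -0.2]
finger_gap: 79.6
grip_force: 0.0
```

Request:
play_rows:
  series:
    - [[0,0,0],0]
    - [[0,0,0],0]
    - [[0,0,-0.02],0]
    - [[0,0,-0.05],0]
    - [[0,0,-0.06],0]
    - [[0,0,-0.07],0]
    - [[0,0,-0.05],0]
    - [[0,0,0],0]
    - [[0,0,0],0]
    - [[0,0,0],0]

```text
t: 27.65
tcp_pos: [488.1, -345.5, 205.5]
tcp_rot: [-0.001, 1.0, -0.006, -0.001]
force: [0.2, -0.7, 0.4]
finger_gap: 88.3
grip_force: 0.0
```

```bash
python3 - <<'E'
import st
from h import *
for f in ("w1","w18"):
    w=load(f) if f=="w1" else cam("wrist",f)
    h=cv2.cvtColor(w["frame"],cv2.COLOR_RGB2HSV).astype(int)
    m=(((h[...,0]<5)|(h[...,0]>175))&(h[...,1]>150)&(h[...,2]>60)).astype(np.uint8);m[300:]=0
    k=max(cv2.findContours(m,0,1)[0],key=cv2.contourArea);r=cv2.minAreaRect(k)
    b=at(w,cv2.boxPoints(r),85);print(f,r,b.mean(0),b[:,:2].round(1).tolist())
t=cam("top","top18")
d=np.abs(t["frame"].astype(int)-load("top1")["frame"]).sum(2)>90
ys,xs=np.where(d[100:300,100:520]);
n,l,s,c=cv2.connectedComponentsWithStats(d[100:300,100:520].astype(np.uint8))
print([(s[i].tolist()) for i in range(1,n) if s[i][4]>4])
E
```

```text
yaw -0.74 [ 488.09 -345.51  205.48] [ 0.22 -0.71  0.45] [ 0.035  0.008 -0.042] 88.310297103145 27.65
w1 ((325.0, 181.5), (117.0, 22.0), 90.0) [ 489.3843649  -344.19868666   85.        ] [[537.8, -336.4], [537.6, -352.9], [441.0, -353.0], [441.2, -334.5]]
w18 ((325.0, 186.0), (116.0, 22.0), 90.0) [ 489.16228928 -343.78996035   85.        ] [[537.4, -336.1], [537.2, -352.6], [440.9, -352.4], [441.1, -334.0]]
[[159, 85, 17, 21, 309], [184, 85, 17, 20, 309], [279, 84, 92, 116, 4999], [296, 106, 6, 12, 44], [184, 119, 115, 81, 2837], [296, 139, 3, 3, 7]]
```

```bash
python3 -c "
from bench import env
print(env.finish_job())"
```

```text
the job is handed in; nothing more can be done
None
```

I levered the cover plate over so it lies step side up, pushed it against the stop bar and laid the lifter back in its rest. The job is handed in, but no verdict was shown. My last camera checks put the plate's near edge 60.6 mm from the bar face (60 is flush), square within about 0.4°, and the lifter within 1 mm of where it started.

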